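# Fit the sample carousel on the mixer's splined drive and lock it

## Task

Swing the mixer's red-knobbed hold-down lever up out of the way, then set the blue sample carousel on the mixer, turned so that its socket slides over the splined drive stub (the grip bar lies along the stub's long teeth) and it sits fully home, flat on the housing. Then press the lever all the way down again over the carousel's rim to lock it, let go, and leave the jar, cup and bottle where they stand.

Things in the scene. Friction and masses are not known exactly. Their poses are not given: they have to be found in the camera images.
- mixer: White bench mixer, a fixed flat box with its top 40 mm above its origin. Origin: on the bench straight below the drive stub's axis. The box reaches 75 mm either way along x, 82 mm along +y and 180 mm along -y, where the hold-down lever stands. Its yaw varies. A carousel seated home has its origin 40 mm above this origin, on the same axis.
- stub_top (a point): Centre of the top of the brass drive stub, 19.5 mm above the housing top. The stub is a cross of 7 mm wide teeth with round tops: two long ones along this point's +x and -x (reaching 18 mm from the axis), two short ones along +y and -y (11 mm). The point turns with the stub: its yaw shows how the teeth stand (it varies). The stub turns only stiffly (0.3 N m). The carousel fits two ways, half a turn apart.
- carousel: Loose blue round sample carousel on the bench, 140 mm across, 90 mm tall, 0.3 to 0.45 kg. Origin: centre of its underside. Flat rim 12 mm thick, free from 54 to 70 mm radius; hub of 34 mm radius, top at 30 mm; four fixed capped vials at 44 mm radius midway between its x and y axes, tops at 41 mm. Yaw is arbitrary.
- socket (a point): Mouth of the carousel's cross-shaped socket: centre of its underside, same axes as the carousel. 11 mm wide slots, 24 mm deep: two long ones along +x and -x, under the grip bar's length (reaching 20 mm from the axis), two short ones along +y and -y (13 mm): 2 mm of play on each side of a tooth. If slots and teeth do not line up the carousel stands about 19 mm too high.
- grip_bar (a point): Centre of the yellow grip bar on the post above the carousel's hub, 75 mm above the carousel's origin, on its axis. The bar is 44 mm long along the carousel's x axis, 12 mm thick (y) and 30 mm high.
- lever (a joint): Angle of the hold-down lever, rad: 0 = fully down (locked, arm level, its rubber pad 2 mm above a seated carousel's rim); grows as the knob is raised; 1.3 = upper stop. Starts between 0 and 0.25, over the place where the carousel goes; out of the way past 0.9. Stiff hinge: it stays where it is left; 2 to 3 N at the knob moves it.
- lever_knob (a point): Centre of the red ball knob, 26 mm in diameter, at the lever's end, on a 10 mm stem and 10 mm wide arm. 93 mm from the hinge axis. It is 150 - 93 cos(joint + 0.33) mm from the stub's axis along the mixer's -y and 75 + 93 sin(joint + 0.33) mm above the bench (62 and 105 mm with the lever down).
- lever_hinge (a point): Middle of the lever's hinge axis, fixed to the mixer 150 mm from the stub's axis along the mixer's -y, 75 mm above the bench. The hinge axis is level, along the mixer's x.
- sample_jar: Bystander: capped jar of brown soil suspension, 66 mm in diameter, 115 mm tall; origin at the centre of its underside.
- black_cup: Bystander: black plastic cup, 58 mm in diameter, 95 mm tall; origin at the centre of its underside.
- reagent_bottle: Bystander: white reagent bottle with a yellow label, 50 mm in diameter, 100 mm tall; origin at the centre of its underside.
Mind the look-alikes: they are no part of the job. Several things have the shape of the carousel; the one meant has the colours described above.

How it is judged:
By the outcome, as a careful person would: the job done as asked, in the order asked, and still so for the second after the job is handed in, with the robot touching nothing.
It also fails if it takes over 64 s, if anything falls off the work surface, if the arm or the gripper's body presses on something with over 40 N, if the wrist force passes 120 N, or if a joint passes its speed limit or range.

## Robot

A 6-joint arm with a two-finger parallel gripper is mounted at the origin on the work surface. World frame = base frame: x ahead of the robot, y to its left, z up, the work surface at z = 0. Lengths are in m, angles in rad, forces in N, time in s.
With the tool pointing down it reaches from about 0.375 to 0.925 m from the base axis. Payload 5.7 kg.
Tool frame: the origin (TCP) lies midway between the tips of the shut fingers; the grasp point (between the pads) lies 19 mm behind it; z points along the fingers, y is the line along which they close (so a half turn about z gives the same grasp; the last joint's range is limited). The gripper opens to 88 mm and grips with 3 to 60 N. Pads are 20 mm wide; open, the fingers measure 115 mm over their backs; the gripper's body (75 mm by 178 mm) begins 61 mm behind the grasp point.
Start: joints at [1.227, 0.359, 1.51, -0, 1.272, -0.115], TCP at [0.136, 0.584, 0.223] pointing down, gripper open.
Joint ranges: [-2.97, 2.97], [-1.01, 2.36], [0.21, 2.38], [-0.96, 4.11], [0.2, 2.71], [-2.98, 2.98]. Speed limits (rad/s): [2.39, 2.39, 3.14, 3.14, 3.14, 3.14].

## Interface

Orientations are given as a unit quaternion [x, y, z, w].
In Python, from bench import move_ptp, servo_line, goto_joints, move_gripper, sleep, inverse_kinematics, capture, PlanningError, close_job, spot_in, silhouettes, current_clock, current_joint_pos, current_qvel, current_joint_torque, current_position, current_orientation, current_force, current_torque, current_finger_gap, current_grip_force gives the robot as it stands. Calls block until the motion is done:
- move_ptp(position, orientation): joint-space move of the TCP to a pose.
- servo_line(position, orientation=None, rate=0.15, contact_N=None): straight line of the TCP; orientation=None keeps the orientation; rate is the mean speed in m/s. With contact_N (N) it stops when the force on the tool has changed by that much, and returns True; else False.
- goto_joints(angles): joint-space move.
- move_gripper(opening): finger opening in m; the grip force is fixed at half the most; returns when the fingers have stopped.
- sleep(seconds).
- inverse_kinematics(position, orientation): joint angles nearest the present ones, or None.
- capture(name): name is "side" or "top" or "wrist"; returns a dict with "image" (384x512x3 uint8, blue, green, red), "range_z" (384x512 float32, m along the optical axis (not along the pixel's ray), 0 where there is no reading), "intrinsics" (3x3 intrinsics, pixels), "R" (3x3) and "t" (3): a world point X has camera coordinates R X + t. Camera axes: x right, y down, z forward; pixel columns grow to the right and rows downward; lengths in m; the calibration is good to about 2 mm. A picture is of the moment at which its call begins.
A pose or a line that the arm cannot do raises PlanningError and nothing moves.
- close_job(): hands the job in; it is judged then, once.
Trained networks look in the newest picture that a camera, given by its name, has taken for a name from the list of things; names that differ only in an ending like _2 or _b are one class to them, and where a whole thing is asked for, a point or a joint stands for the part that bears it (a point fixed in the world has none). Each returns a list of dicts, best first, with "conf" (0 to 1); they miss things now and then, are a little off and sometimes report something else, mostly with a low value. They report only what shows in the picture. A call takes as long as a camera call. They do not tell look-alikes from the thing itself.
- spot_in(camera, query): "xy" ([column, row] in pixels, amid what is visible of it).
- silhouettes(camera, query): "region" (384x512 bool, what is visible of it) and "xy" ([column, row] in pixels, amid what is visible of it).
Readings, each from a call of its own:
- current_clock(): time.
- current_joint_pos(): joint angles.
- current_qvel(): joint speeds.
- current_joint_torque(): joint torques, N m.
- current_position(): TCP position.
- current_orientation(): TCP orientation.
- current_force(): force on the tool from outside, world axes, zero at the start.
- current_torque(): the same for the moment, N m.
- current_finger_gap(): finger opening in m.
- current_grip_force(): force on a finger pad.
Only numpy, scipy, OpenCV 4.12 (cv2) and the standard library are available. Lean on these libraries where they do the work, as an engineer would, in place of code of your own. Each camera call takes 0.05 s, during which the arm holds its last target. There are 200 camera calls.

## Working session

There is one attempt and no reset: what is moved stays moved. The work goes in short steps, each a Python script; the robot and the scene stay as the last script left them, time stands still between calls to the robot, and variables do not carry over. Pictures are saved under pics/ and viewed, at most 10 in all, crops included, and the job is handed in when it is done.

```bash
ls; mkdir -p pics
cat > h.py <<'E'
import numpy as np, cv2
from bench import *
from scipy.spatial.transform import Rotation as Ro
def cloud(c):
    K,R,t=np.array(c["intrinsics"]),np.array(c["R"]),np.array(c["t"])
    z=c["range_z"]; v,u=np.indices(z.shape)
    P=np.stack([(u-K[0,2])/K[0,0]*z,(v-K[1,2])/K[1,1]*z,z],-1)
    W=(P-t)@R; W[z<=0]=np.nan
    return W
def down(yaw):  # tool z down, tool y axis at world angle yaw+90
    return (Ro.from_euler('z',yaw)*Ro.from_euler('x',np.pi)).as_quat()
E
python3 - <<'E'
from h import *
ims=[]
for n in ("side","top"):
    c=capture(n); ims.append(c["image"]); np.savez(f"{n}0.npz",**{k:np.array(v) for k,v in c.items()})
    W=cloud(c)
    for q in ("mixer","stub_top","carousel","grip_bar","lever_knob","lever_hinge","sample_jar","black_cup","reagent_bottle"):
        for d in spot_in(n,q)[:4]:
            u,v=map(int,np.round(d["xy"])); print(n,q,round(d["conf"],2),(u,v),W[v,u].round(3))
cv2.imwrite("pics/a.png",np.hstack(ims)[:, :] if 0 else cv2.resize(np.vstack(ims),(450,600)) if 0 else ims[0]); cv2.imwrite("pics/b.png",ims[1])
print(current_orientation(), down(0), current_clock())
E
```

```text
pics
side mixer 0.8 (282, 263) [ 0.529 -0.138  0.037]
side stub_top 0.43 (266, 239) [ 0.523 -0.066  0.053]
side carousel 0.74 (210, 150) [0.551 0.376 0.031]
side carousel 0.58 (228, 189) [0.526 0.174 0.032]
side carousel 0.56 (165, 221) [0.332 0.126 0.029]
side grip_bar 0.96 (229, 186) [0.534 0.186 0.032]
side grip_bar 0.95 (210, 151) [0.552 0.379 0.025]
side grip_bar 0.59 (163, 222) [0.326 0.126 0.028]
side lever_knob 0.79 (289, 250) [ 0.561 -0.112  0.042]
side lever_hinge 0.63 (268, 240) [ 0.527 -0.069  0.051]
side lever_hinge 0.59 (284, 263) [ 0.53  -0.144  0.043]
side sample_jar 0.78 (313, 168) [0.742 0.092 0.089]
side black_cup 0.84 (344, 206) [ 0.742 -0.062  0.073]
side reagent_bottle 0.95 (285, 145) [0.752 0.269 0.056]
top mixer 0.83 (339, 206) [ 0.528 -0.113  0.038]
top stub_top 0.44 (319, 202) [ 0.535 -0.057  0.054]
top carousel 0.87 (155, 193) [0.557 0.393 0.029]
top carousel 0.71 (236, 277) [0.337 0.156 0.071]
top carousel 0.55 (222, 199) [0.537 0.201 0.064]
top carousel 0.51 (254, 123) [0.733 0.119 0.112]
top grip_bar 0.86 (221, 199) [0.536 0.203 0.071]
top grip_bar 0.6 (237, 278) [0.336 0.152 0.085]
top grip_bar 0.57 (154, 191) [0.563 0.397 0.028]
top lever_knob 0.83 (357, 195) [ 0.55  -0.151  0.086]
top lever_hinge 0.61 (338, 200) [ 0.544 -0.111  0.039]
top lever_hinge 0.23 (222, 199) [0.537 0.201 0.064]
top sample_jar 0.67 (255, 125) [0.731 0.117 0.102]
top sample_jar 0.66 (357, 196) [ 0.548 -0.151  0.086]
top sample_jar 0.25 (221, 202) [0.534 0.207 0.037]
top black_cup 0.83 (312, 120) [ 0.781 -0.044  0.021]
top reagent_bottle 0.75 (361, 196) [ 0.548 -0.161  0.085]
top reagent_bottle 0.6 (195, 126) [0.74  0.284 0.067]
[ 1.14143776e-01  9.93464239e-01 -6.72081513e-05 -2.00712810e-05] [1.000000e+00 0.000000e+00 0.000000e+00 6.123234e-17] 1.0
```

View pics/a.png

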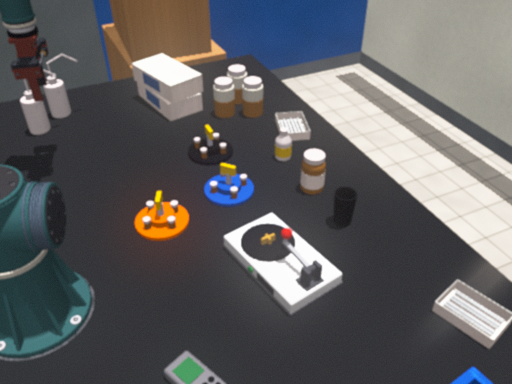

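View pics/b.png

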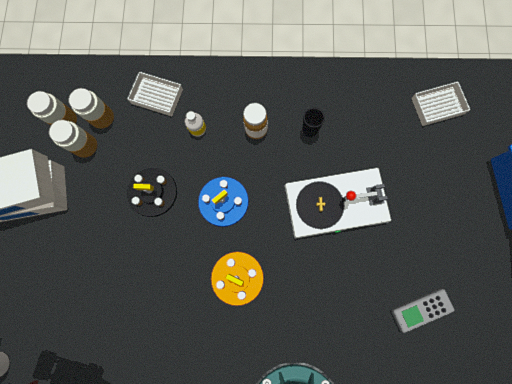

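Side: the blue carousel is at (229,188), the stub at (267,239), the red knob at (287,232) and the hinge at (311,272). Top: blue at (222,201), stub at (320,204), knob at (351,196), hinge at (376,193). The orange and black carousels are look-alikes. Next I'll look from close by with the wrist camera.

Run:
```python
from h import *
ims=[]
for i,(p,yaw) in enumerate([((0.53,0.19,0.30),np.pi),((0.47,-0.08,0.32),np.pi),((0.56,-0.08,0.32),np.pi)]):
    move_ptp(p,down(yaw)); c=capture("wrist"); np.savez(f"w{i}.npz",**{k:np.array(v) for k,v in c.items()})
    W=cloud(c); ims.append(c["image"])
    print(i,current_clock(),current_joint_pos(),"cam",-(np.array(c["R"]).T@c["t"]))
    for q in (["carousel","grip_bar"] if i==0 else ["stub_top","lever_knob","lever_hinge","mixer"]):
        for d in silhouettes("wrist",q)[:3]:
            m=d["region"]; w=W[m]; w=w[np.isfinite(w[:,0])]
            print(q,round(d["conf"],2),np.round(d["xy"]),m.sum(),"med",np.median(w,0).round(4),"ztop",np.percentile(w[:,2],[5,95]).round(3))
cv2.imwrite("pics/c.png",cv2.resize(np.vstack(ims[:1]+ims[2:]),None,fx=.78,fy=.78))
```

```text
0 3.075 [ 2.22911510e-01  2.44466593e-01  1.48238992e+00  2.90560267e-04
  1.41503945e+00 -1.34898911e+00] cam [0.44850618 0.1919187  0.46324199]
carousel 0.81 [234.  25.] 5441 med [0.3566 0.1614 0.0141] ztop [0.012 0.042]
carousel 0.76 [403. 180.] 6791 med [0.5567 0.4011 0.0145] ztop [0.012 0.086]
grip_bar 0.93 [403. 180.] 6761 med [0.5566 0.4014 0.0145] ztop [0.012 0.087]
grip_bar 0.8 [232.  23.] 5437 med [0.3567 0.1613 0.0141] ztop [0.012 0.042]
grip_bar 0.78 [265. 166.] 6939 med [0.5324 0.2058 0.0139] ztop [0.012 0.087]
1 4.3 [-3.11864086e-01  9.67910076e-02  1.61843926e+00  5.84332027e-04
  1.42629486e+00 -1.88381866e+00] cam [ 0.38912012 -0.07812554  0.48332664]
stub_top 0.54 [268. 196.] 218 med [ 0.5268 -0.0603  0.0592] ztop [0.042 0.061]
lever_knob 0.69 [209. 222.] 914 med [ 0.5446 -0.1407  0.0885] ztop [0.077 0.131]
lever_hinge 0.8 [242. 194.] 16217 med [ 0.5267 -0.1027  0.0414] ztop [0.039 0.084]
mixer 0.63 [239. 195.] 16523 med [ 0.5265 -0.1027  0.0414] ztop [0.038 0.084]
mixer 0.43 [372. 357.] 458 med [0.7588 0.0937 0.114 ] ztop [0.081 0.117]
2 5.0 [-2.63198254e-01  2.36762677e-01  1.44563308e+00 -1.17166923e-04
  1.46089792e+00 -1.83482156e+00] cam [ 0.47968245 -0.07834952  0.48269513]
stub_top 0.75 [269. 135.] 201 med [ 0.5285 -0.0609  0.0601] ztop [0.05  0.062]
lever_knob 0.83 [199. 156.] 910 med [ 0.5474 -0.1501  0.0886] ztop [0.08  0.131]
lever_hinge 0.64 [237. 137.] 19424 med [ 0.532  -0.107   0.0415] ztop [0.04  0.084]
mixer 0.65 [235. 140.] 19410 med [ 0.532  -0.1067  0.0415] ztop [0.04  0.084]
```

View pics/c.png

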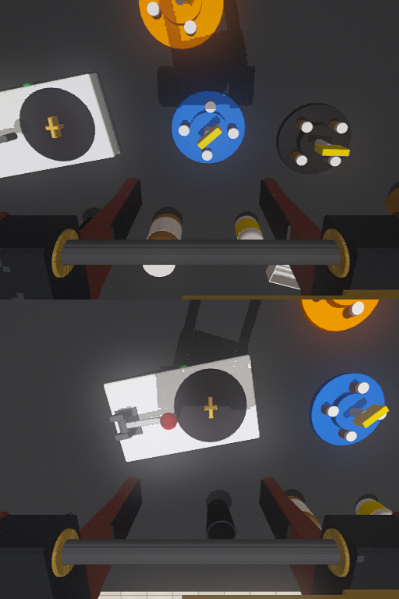

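```bash
cat > est.py <<'E'
from h import *
from scipy.optimize import least_squares
def pts(f):
    c=dict(np.load(f)); W=cloud(c).reshape(-1,3); hsv=cv2.cvtColor(c["image"],cv2.COLOR_BGR2HSV).reshape(-1,3).astype(int)
    k=np.isfinite(W[:,0]); return W[k],hsv[k]
def rect(P):
    (cx,cy),(w,h),a=cv2.minAreaRect((P[:,:2]*1000).astype(np.float32)); a=np.radians(a)
    if w<h: w,h,a=h,w,a+np.pi/2
    return np.array([cx,cy])/1000,(w,h),(a+np.pi/2)%np.pi-np.pi/2
def pca(P):
    d=P[:,:2]-P[:,:2].mean(0); w,v=np.linalg.eigh(d.T@d); return np.arctan2(v[1,1],v[0,1]),w
def near(W,c,r): return np.hypot(W[:,0]-c[0],W[:,1]-c[1])<r
def circ(P): # area-independent circle fit on hull
    (cx,cy),r=cv2.minEnclosingCircle((P[:,:2]*1000).astype(np.float32)); return np.array([cx,cy])/1000,r
def bar(f,c0):
    W,H=pts(f); m=near(W,c0,.09)
    blue=m&(H[:,0]>100)&(H[:,0]<125)&(H[:,1]>120)&(W[:,2]<.02)&(W[:,2]>.005)
    yel=m&(H[:,0]>20)&(H[:,0]<35)&(H[:,1]>120)
    top=yel&(W[:,2]>np.percentile(W[yel,2],90)-.006)
    return circ(W[blue]),rect(W[top]),pca(W[top])[0],W[top,2].mean(),W[top,:2].mean(0)
E
python3 - <<'E'
from est import *
print("carousel",*bar("w0.npz",(.532,.203)))
for f in ("w1.npz","w2.npz"):
    W,H=pts(f); m=near(W,(.53,-.1),.22)
    box=m&(W[:,2]>.036)&(W[:,2]<.046); print(f,"box",rect(W[box]),W[box,2].mean())
    br=near(W,(.53,-.06),.03)&(W[:,2]>.055); print("stub",br.sum(),rect(W[br]),pca(W[br]),W[br].mean(0),W[br,2].max())
    red=m&((H[:,0]<6)|(H[:,0]>174))&(H[:,1]>130)&(W[:,2]>.06); P=W[red]
    s=least_squares(lambda c:np.linalg.norm(P-c,axis=1)-.013,np.median(P,0)-[0,0,.01],loss="soft_l1",f_scale=.002).x
    print("knob",red.sum(),s, "hz",np.percentile(W[near(W,(.555,-.205),.02)][:,2],95))
E
```

```text
carousel (array([0.54020758, 0.20672601]), 70.06260681152344) (array([0.50548499, 0.19939053]), (106.16470336914062, 11.840737342834473), np.float64(1.5600221091308173)) 1.5305993756815552 0.4066123877645293 [0.50925136 0.22668976]
w1.npz box (array([ 0.53790576, -0.10815428]), (261.1993408203125, 150.27001953125), np.float64(-1.3823367169252734)) 0.041323014581396526
stub 171 (array([ 0.5293877 , -0.06100052]), (34.28434371948242, 20.937326431274414), np.float64(0.46105710055887794)) (np.float64(-3.055406886841303), array([0.00356808, 0.01347546])) [ 0.52815083 -0.06052425  0.05953345] 0.06234004975680898
knob 2014 [ 0.46731094 -0.11768267  0.38529646] hz 0.08902231757424017
w2.npz box (array([ 0.60568585, -0.09605399]), (287.6772766113281, 262.0255126953125), np.float64(0.18109120905510534)) 0.04141367493195132
stub 11657 (array([ 0.52903833, -0.05939161]), (59.13870620727539, 34.43153381347656), np.float64(1.3849428364337548)) (np.float64(1.601733024863775), array([0.1775041 , 4.01633721])) [ 0.534021   -0.05363956  0.41253943] 0.429228003634989
knob 1924 [ 0.55017965 -0.11149411  0.38004633] hz 0.08956713754097888
```

```bash
sed -i 's/k=np.isfinite(W\[:,0\])/k=np.isfinite(W[:,0])\&(W[:,2]<.2)/' est.py
python3 - <<'E'
from est import *
print("carousel",*bar("w0.npz",(.532,.203)))
for f in ("w1.npz","w2.npz"):
    W,H=pts(f); m=near(W,(.53,-.1),.2)
    box=m&(W[:,2]>.036)&(W[:,2]<.046); print(f,"box",rect(W[box]),W[box,2].mean())
    br=near(W,(.53,-.06),.025)&(W[:,2]>.055); print("stub",br.sum(),pca(W[br]),W[br].mean(0),W[br,2].max())
    red=m&((H[:,0]<6)|(H[:,0]>174))&(H[:,1]>130)&(W[:,2]>.06); P=W[red]
    s=least_squares(lambda c:np.linalg.norm(P-c,axis=1)-.013,np.median(P,0)-[0,0,.01],loss="soft_l1",f_scale=.002).x
    yw=.188; r=(s[:2]-[.5285,-.0602])@[np.sin(yw),-np.cos(yw)]; print("knob",red.sum(),s,"r",r,"j",np.arctan2(s[2]-.075,.150-r)-.33)
# stub template fit
W=np.vstack([pts(f)[0] for f in ("w1.npz","w2.npz")]); S=W[near(W,(.5285,-.06),.025)&(W[:,2]>.05)][:,:2]
best=[]
for a in np.arange(-.4,.6,.02):
  for dx in np.arange(-.004,.0041,.001):
    for dy in np.arange(-.004,.0041,.001):
      d=S-[.5285+dx,-.0602+dy]; x=abs(d@[np.cos(a),np.sin(a)]); y=abs(d@[-np.sin(a),np.cos(a)])
      e=np.minimum(np.maximum(np.maximum(x-.018,0),np.maximum(y-.0035,0)),np.maximum(np.maximum(x-.0035,0),np.maximum(y-.011,0)))
      best.append((e.sum(),a,.5285+dx,-.0602+dy))
best.sort(); print(len(S),np.round(best[:6],4));
E
```

```text
carousel (array([0.54020758, 0.20672601]), 70.06260681152344) (array([0.53957556, 0.20683783]), (42.94190979003906, 11.102953910827637), np.float64(-0.8293851290690961)) 2.3055548122154006 0.09108668619263928 [0.53918685 0.20715975]
w1.npz box (array([ 0.53790576, -0.10815428]), (261.1993408203125, 150.27001953125), np.float64(-1.3823367169252734)) 0.041323014581396526
stub 171 (np.float64(-3.055406886841303), array([0.00356808, 0.01347546])) [ 0.52815083 -0.06052425  0.05953345] 0.06234004975680898
knob 260 [ 0.54218441 -0.12670103  0.11865108] r 0.0678868219805341 j 0.15860412503055638
w2.npz box (array([ 0.53808453, -0.10837442]), (261.4941711425781, 151.44366455078125), np.float64(-1.3800270405356319)) 0.041413841605391306
stub 193 (np.float64(-3.0785081654628352), array([0.00369177, 0.0138055 ])) [ 0.52912746 -0.06029709  0.05990206] 0.06254805886936127
knob 31 [ 0.54180109 -0.12676828  0.11912779] r 0.06788124368921696 j 0.16309132517148905
392 [[ 0.0035  0.04    0.5295 -0.0602]
 [ 0.0036  0.06    0.5295 -0.0602]
 [ 0.0047  0.02    0.5295 -0.0602]
 [ 0.005   0.08    0.5295 -0.0602]
 [ 0.0075  0.04    0.5285 -0.0602]
 [ 0.0082  0.02    0.5285 -0.0602]]
```

```bash
cat >> h.py <<'E'
MY=.189; STUB=np.array([.5289,-.0602]); SY=.055
QK=down(np.pi/2+MY)
def knob(j,dz=0.):
    r=.150-.093*np.cos(j+.33); xy=STUB+r*np.array([np.sin(MY),-np.cos(MY)])
    return np.array([*xy,.075+.093*np.sin(j+.33)+dz-.019])
E
python3 - <<'E'
from h import *
j0=.16
print(knob(j0))
move_ptp(knob(j0,.07),QK); servo_line(knob(j0),QK,rate=.1)
print("F",current_force()); move_gripper(.0); print("gap",current_finger_gap(),current_grip_force())
for j in np.linspace(j0,1.25,8)[1:]:
    servo_line(knob(j),QK,rate=.1); print(round(j,2),np.round(current_force(),1))
print("gap",current_finger_gap()); move_gripper(.06); servo_line(knob(1.25,.08),QK,rate=.15)
c=capture("side"); cv2.imwrite("pics/d.png",c["image"][180:330,180:400].repeat(3,0).repeat(3,1)); print(current_clock())
E
```

```text
[ 0.54166492 -0.12693316  0.09976821]
F [ 0.50031853  0.02284976 -0.05897275]
gap 0.024684998004360283 29.999746084213257
0.32 [6.1 1.8 1.7]
0.47 [6.1 2.1 1.1]
0.63 [7.4 2.5 1.7]
0.78 [5.7 1.9 2.2]
0.94 [6.3 1.7 3.3]
1.09 [5.8 2.  4.2]
1.25 [6.1 1.7 4.6]
gap 0.02450610823615027
11.725
```

View pics/d.png

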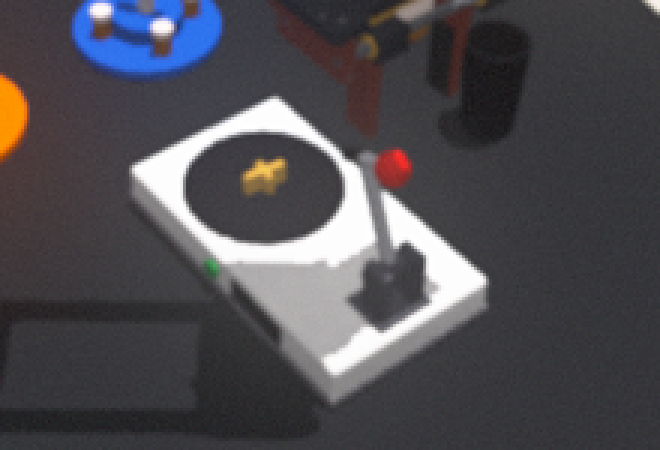

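Side view: the lever stands up (knob at about (311,236) in the full picture), and the stub at (267,239) is free. Next, grasp the carousel.

Run:
```python
from h import *
C=(.5397,.2068); q=down(np.pi-.833)
servo_line(knob(1.25,.13),QK,rate=.2)
move_gripper(.06)
move_ptp([*C,.16],q); servo_line([*C,.056],q,rate=.1,contact_N=8)
print("z",current_position(),current_force())
move_gripper(0.); print("gap",current_finger_gap(),current_grip_force())
servo_line([*C,.18],q,rate=.12); print("F",current_force(),"gap",current_finger_gap())
qp=down(np.pi+.055)
move_ptp([*STUB,.18],qp)
print(current_clock(),current_position(),current_torque())
c=capture("side"); cv2.imwrite("pics/e.png",c["image"][130:330,160:400].repeat(3,0).repeat(3,1))
for n in ("side","top"):
    c=capture(n); W=cloud(c); H=cv2.cvtColor(c["image"],cv2.COLOR_BGR2HSV).astype(int)
    m=np.isfinite(W[...,0])&(H[...,0]>100)&(H[...,0]<125)&(H[...,1]>120)&(np.hypot(W[...,0]-STUB[0],W[...,1]-STUB[1])<.1)
    P=W[m]; print(n,m.sum(),np.percentile(P[:,2],[5,50,95]).round(3))
    for z0 in [np.percentile(P[:,2],20)]:
        Q=P[abs(P[:,2]-.136)<.006]; (a,b),r=cv2.minEnclosingCircle((Q[:,:2]*1000).astype(np.float32)); print(len(Q),a,b,r)
```

```text
z [0.54027102 0.20692687 0.05658904] [-0.20956364 -0.00822162 -0.48079635]
gap 0.014611508715090532 30.00013142824173
F [-0.89862678  0.03376722 -3.61321661] gap 0.014975418065090998
18.3333 [ 0.52885117 -0.05970677  0.17970618] [-0.02325481  0.02327958 -0.01474906]
side 1632 [0.129 0.137 0.157]
1060 530.4342651367188 -62.00892639160156 71.6032485961914
top 404 [0.132 0.135 0.3  ]
328 531.3119506835938 -57.237953186035156 69.22268676757812
```

View pics/e.png

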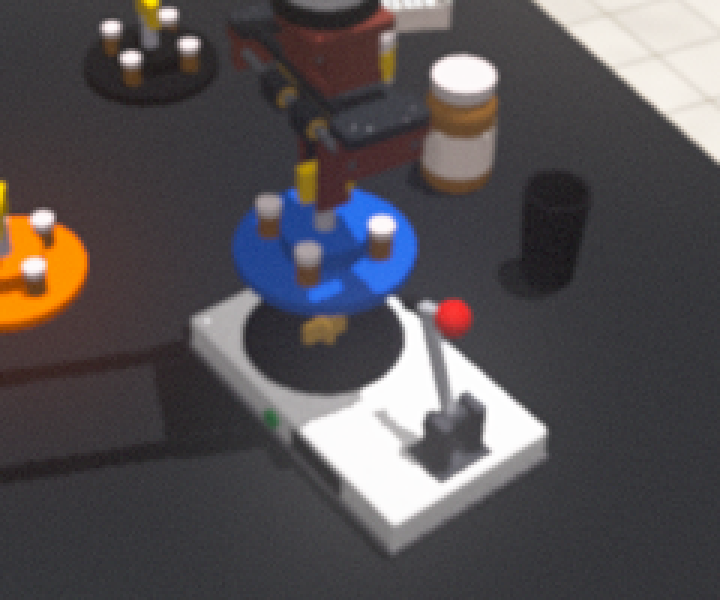

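The carousel hangs level above the stub, and the lever is up. The gap of 15 mm for a 12 mm bar suggests the grip is slightly askew, so I'll measure the carousel's yaw from the vial caps.

Run:
```python
from h import *
z0=current_position()[2]-.056; allc=[]
for n in ("side","top","wrist"):
    c=capture(n); W=cloud(c); H=cv2.cvtColor(c["image"],cv2.COLOR_BGR2HSV).astype(int)
    if n=="wrist": cv2.imwrite("pics/f.png",c["image"])
    d=W[...,:2]-STUB; r=np.hypot(d[...,0],d[...,1]); z=W[...,2]-z0
    m=np.isfinite(z)&(H[...,1]<60)&(H[...,2]>110)&(z>.030)&(z<.05)&(r>.03)&(r<.062)
    k,lab,st,_=cv2.connectedComponentsWithStats(m.astype(np.uint8))
    for i in range(1,k):
        if st[i,4]<8: continue
        P=W[lab==i]; e=P[:,:2].mean(0)-STUB; print(n,st[i,4],P.mean(0).round(4),"r",np.hypot(*e).round(4),"ang-45-SY",np.round((np.arctan2(e[1],e[0])-.055)%(np.pi/2)-np.pi/4,3))
    y=np.isfinite(z)&(H[...,0]>20)&(H[...,0]<35)&(H[...,1]>120)&(z>.055)&(z<.1)&(r<.04)
    if y.sum()>10: 
        P=W[y]; print(n,"bar",y.sum(),P.min(0).round(4),P.max(0).round(4), P.mean(0).round(4))
    b=np.isfinite(z)&(H[...,0]>100)&(H[...,0]<125)&(H[...,1]>120)&(abs(z-.012)<.008)&(r<.085)
    P=W[b]
    if len(P)>20:
        A=np.c_[P,np.ones(len(P))]; pl=np.linalg.lstsq(np.c_[P[:,:2]-STUB,np.ones(len(P))],P[:,2],rcond=None)[0]; print(n,"rim plane",pl.round(4),len(P))
```

```text
side 55 [ 0.4966 -0.0328  0.1633] r 0.0423 ang-45-SY 0.026
side 58 [ 0.5608 -0.0918  0.1634] r 0.0449 ang-45-SY -0.049
side 60 [ 0.4991 -0.095   0.1633] r 0.0458 ang-45-SY 0.023
side bar 76 [ 0.5076 -0.0685  0.1878] [ 0.5496 -0.0518  0.2171] [ 0.5139 -0.0631  0.2041]
side rim plane [0.0076 0.0132 0.1364] 1121
top 55 [ 0.5606 -0.0258  0.1635] r 0.0468 ang-45-SY -0.015
top 11 [ 0.4999 -0.0221  0.164 ] r 0.0479 ang-45-SY -0.19
top 22 [ 0.5014 -0.0951  0.1642] r 0.0444 ang-45-SY 0.062
top rim plane [-0.0009  0.0006  0.1351] 332
wrist 786 [ 0.5004 -0.0902  0.1661] r 0.0414 ang-45-SY -0.03
wrist 770 [ 0.4977 -0.0283  0.1662] r 0.0446 ang-45-SY -0.065
wrist 103 [ 0.5561 -0.0902  0.1661] r 0.0405 ang-45-SY -0.104
wrist 85 [ 0.5528 -0.0234  0.166 ] r 0.0439 ang-45-SY 0.155
wrist bar 2093 [ 0.5077 -0.0646  0.1862] [ 0.5446 -0.0509  0.217 ] [ 0.5216 -0.0583  0.212 ]
wrist rim plane [-0.      0.0016  0.1372] 14001
```

View pics/f.png

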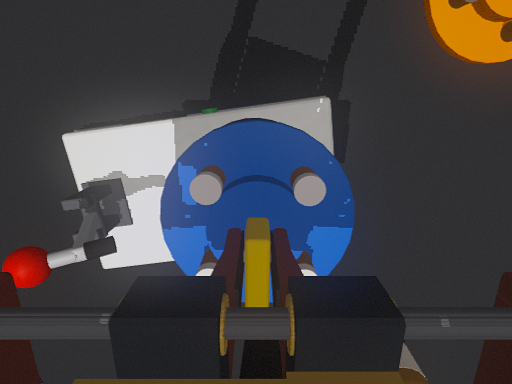

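Wrist view: the bar is aligned between the fingers. Caps at (206,188) and (309,189) give a yaw of about 0.044 (stub about 0.055), with the centre about 1–2 mm off in +y. I'll correct for that and lower with a contact stop.

Run:
```python
from h import *
qp=down(np.pi+.06); T=STUB+[-.0004,-.0015]
servo_line([*T,.125],qp,rate=.08)
def state(): return current_position().round(4) if hasattr(current_position(),'round') else np.round(current_position(),4)
hit=servo_line([*T,.0955],qp,rate=.03,contact_N=8)
print(hit,state(),np.round(current_force(),1),np.round(current_torque(),2))
print(current_clock())
```

```text
True [ 0.5281 -0.0616  0.096 ] [-0.5 -0.4  5. ] [ 0.03  0.06 -0.04]
20.3917
```

Contact came at TCP z = 0.096, which is fully home. Next: release, rise and check.

Run:
```python
from h import *
p=np.array(current_position()); q=current_orientation()
move_gripper(.06); servo_line([p[0],p[1],.25],q,rate=.2)
move_ptp([.53,-.08,.32],down(np.pi))
c=capture("wrist"); W=cloud(c); H=cv2.cvtColor(c["image"],cv2.COLOR_BGR2HSV).astype(int)
d=W[...,:2]-STUB; r=np.hypot(d[...,0],d[...,1])
b=np.isfinite(r)&(H[...,0]>100)&(H[...,0]<125)&(H[...,1]>120)&(r<.085)&(W[...,2]<.062); P=W[b]
print("rim",len(P),P[:,2].mean(),np.linalg.lstsq(np.c_[P[:,:2]-STUB,np.ones(len(P))],P[:,2],rcond=None)[0].round(4),cv2.minEnclosingCircle((P[:,:2]*1000).astype(np.float32)))
red=np.isfinite(r)&((H[...,0]<6)|(H[...,0]>174))&(H[...,1]>130)&(W[...,2]>.1)&(W[...,2]<.2)&(r<.25)
R=W[red]; print("knob",len(R),R.mean(0),R[:,2].max(),knob(1.25)+[0,0,.019])
cv2.imwrite("pics/g.png",c["image"]); print(current_clock())
```

```text
rim 4436 0.0533136901931854 [-0.0014  0.001   0.0533] ((528.678955078125, -59.53194046020508), 69.28282928466797)
knob 436 [ 0.55421296 -0.19876289  0.17749008] 0.18292853474986162 [ 0.55724233 -0.20836958  0.16799606]
22.6
```

View pics/g.png

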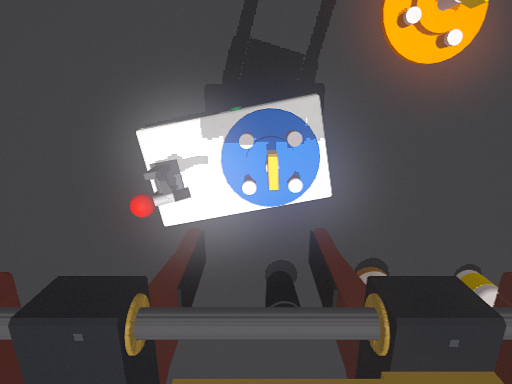

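Wrist view: the carousel is seated flat (rim at 0.053 m with the known +1.3 mm bias, circle centred on the stub), and the knob at (142,206) is still up. Next, the lever comes down.

Run:
```python
from h import *
move_ptp(knob(1.24,.08),QK); print(servo_line(knob(1.24,.003),QK,rate=.1,contact_N=10))
move_gripper(0.); print("gap",current_finger_gap())
for j in [*np.linspace(1.24,0,9)[1:],-.01]:
    servo_line(knob(j,.003),QK,rate=.1); print(round(j,2),np.round(current_force(),1))
move_gripper(.045); servo_line(knob(0,.07),QK,rate=.15)
move_gripper(0.)
hit=servo_line(knob(-.01,.019+.011),QK,rate=.03,contact_N=12)
print("press",hit,current_position(),"expect tip z",.105+.013,np.round(current_force(),1))
servo_line(knob(0,.15),QK,rate=.15)
move_ptp([.47,-.08,.32],down(np.pi))
c=capture("wrist"); W=cloud(c); H=cv2.cvtColor(c["image"],cv2.COLOR_BGR2HSV).astype(int)
m=np.isfinite(W[...,0])&((H[...,0]<6)|(H[...,0]>174))&(H[...,1]>130)&(W[...,2]>.06)&(W[...,2]<.2)&(np.hypot(W[...,0]-.53,W[...,1]+.1)<.2)
P=W[m]; print("knob",len(P),P.mean(0),"top z",np.percentile(P[:,2],95)); cv2.imwrite("pics/i.png",c["image"])
c=capture("side"); cv2.imwrite("pics/h.png",c["image"][130:330,160:400].repeat(3,0).repeat(3,1)); print(current_clock())
```

```text
False
gap 0.024305194225831404
1.08 [ 6.1  0.8 -4.6]
0.93 [ 5.9  0.6 -4.6]
0.78 [ 5.2 -0.4 -3.5]
0.62 [ 6.7 -0.6 -4. ]
0.46 [ 6.5 -0.6 -4.1]
0.31 [ 6.8 -0.1 -1.7]
0.16 [ 7.1  0.8 -1.1]
0.0 [ 7.   2.7 -1.9]
-0.01 [ 7.   3.9 -0.3]
press True [ 0.54041216 -0.1207376   0.11775276] expect tip z 0.118 [-1.8 -0.2  7.7]
knob 249 [ 0.53832579 -0.11977801  0.11545715] top z 0.11937934648968179
33.2583
```

View pics/h.png

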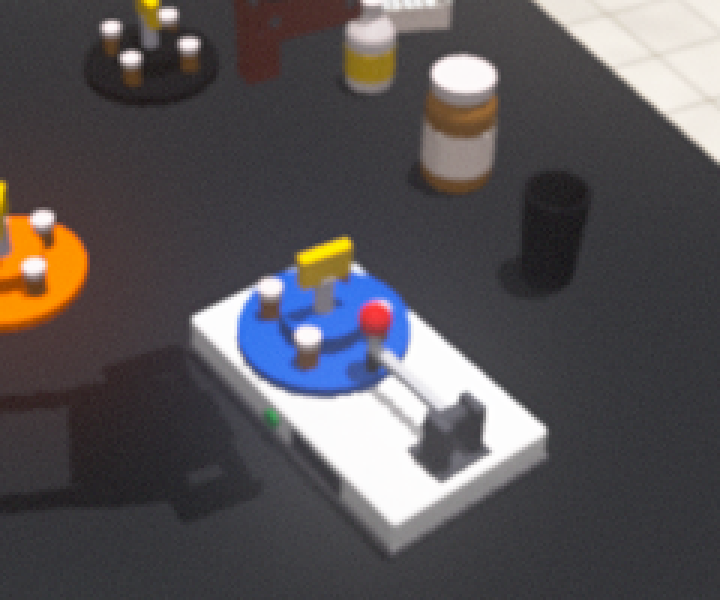

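The lever is down (knob top at 0.118 m, and the 12 N press met the stop). The carousel is flat and the bystanders haven't moved.

```bash
python3 -c "
from bench import *
print(close_job(), current_clock())"
```

```text
the job is handed in; nothing more can be done
the job is handed in; nothing more can be done
```

The job is handed in: the blue carousel sits flat and fully home on the stub, the lever is pressed down to its stop and released, and the jar, cup and bottle were not touched; the last clock reading before handing in was 33 s of the 64 s allowed.

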